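# Level the mini-centrifuge with a wedge and snap its lid shut

### The job

The mini-centrifuge has lost its front feet and stands nose-down: push the orange wedge, thin end first, under the middle of its front edge until the centrifuge sits level on it, and shut its clear lid, pressing it down until the catch snaps and the lid is fully home. Do not shove the centrifuge across the table, and leave the cups, the beaker and the two dye bottles standing where they are.

Things in the scene. Friction and masses are not known exactly. Their poses are not given: they have to be found in the camera images.
- centrifuge: Loose 0.95 kg mini-centrifuge, white, smoky clear lid. Origin: at foot-sole height, under the middle of its grey plinth; x from front (display, green button) to back (hinge), z up. Plinth (recessed lower part): x -75 to 75, y -65 to 65, z 16 to 50 mm. Housing above: x -103 to 85, y -75 to 75, z 50 to 98. Two rubber back feet (x 58, y -50 and 50) 16 mm high.
- front_edge (a point): Middle of the plinth's front bottom edge (x -75, y 0, z 16 in the machine's frame). The wedge goes under here, along the machine's +x. Bare bosses of the lost front feet, 18 mm across, at x -52, y -50 and 50, reach down to z 8: it stands nose-down by 4.2 degrees, this edge 7 mm over the table; level, 16 mm.
- overhang (a point): Middle of the housing's front bottom edge (x -103, y 0, z 50 in the machine's frame). It juts 28 mm out over the front edge, so a hand or gripper working there must lean back from the machine, about 40 degrees from vertical.
- hinge (a point): Middle of the lid's hinge axis, at the back of the housing (x 74, y 0, z 100 in the machine's frame); the axis runs along the machine's y.
- lid (a joint): Lid angle, rad: 0 shut fully home, 1.57 straight up, 1.85 fully back. A stiff hinge keeps it where it is left (1 to 2 N at the front swings it). A sprung catch meets the lid at 0.083 rad (15 mm open in front); about 9 N down on the press pad pushes it past; it snaps over near 0.035 rad, then pulls the lid home and holds it.
- lid_press (a point): Top of the blue press pad on the lid's outer (top) face, 150 mm from the hinge axis. That face lies 30 mm above the plane through the hinge axis, is 136 mm wide and ends 172 mm from the hinge; a low blue lip, 60 mm wide, 12 mm thick, runs on to 190 mm. Shut and level, the pad is 131 mm over the table.
- wedge: Loose orange plastic wedge, 114 x 50 mm, 75 g. Origin under its middle; x from thick tail (-57) to thin tip (57), z up. 2.5 mm thick at the tip, 23 mm at the tail, evenly tapered on top, flat below: 16 mm thick 74 mm from the tip, so the machine is level with 40 mm of wedge left in front of the front edge; 12 mm more or less tilts it by 1 degree.
- wedge_tip (a point): Middle of the wedge's tip, on its underside.
- wedge_tail (a point): Middle of the top edge of the wedge's tail end, 23 mm over its underside.
- cup_a: White open plastic cup, rim 72 mm across, 90 mm high, 30 g, loose; origin under its centre.
- cup_b: White open plastic cup, rim 72 mm across, 90 mm high, 30 g, loose; origin under its centre.
- cup_c: White open plastic cup, rim 72 mm across, 90 mm high, 30 g, loose; origin under its centre.
- beaker: Glass beaker, rim 80 mm across, 95 mm high, loose; origin under its centre.
- dye_red: Small amber dye bottle with red label, 30 mm across, 62 mm high, loose; origin under its centre.
- dye_blue: The same dye bottle with blue label.

How it is judged:
By the outcome, as a careful person would: the job done as asked, in the order asked, and still so for the second after the job is handed in, with the robot touching nothing.
It also fails if it takes over 64 s, if anything falls off the work surface, if the arm or the gripper's body presses on something with over 40 N, if the wrist force passes 120 N, or if a joint passes its speed limit or range.

### The arm

A 6-joint arm with a two-finger parallel gripper is mounted at the origin on the work surface. World frame = base frame: x ahead of the robot, y to its left, z up, the work surface at z = 0. Lengths are in m, angles in degrees, forces in N, time in s.
With the tool pointing down it reaches from about 0.35 to 0.875 m from the base axis. Payload 4.2 kg.
Tool frame: the origin (TCP) lies midway between the tips of the shut fingers; the grasp point (between the pads) lies 19 mm behind it; z points along the fingers, y is the line along which they close (so a half turn about z gives the same grasp; the last joint's range is limited). The gripper opens to 87 mm and grips with 3 to 60 N. Pads are 19 mm wide; open, the fingers measure 117 mm over their backs; the gripper's body (75 mm by 190 mm) begins 51 mm behind the grasp point.
Start: joints at [83.228, 22.042, 0.453, 0, -68.411, -14.817], TCP at [0.23, 0.581, 0.198] pointing down, gripper open.
Joint ranges: [-179.83, 179.83], [-69.29, 118.12], [-61.27, 80.66], [-181.25, 117.63], [-171.15, -9.14], [-177.46, 177.46]. Speed limits (degrees/s): [159.86, 159.86, 180, 180, 180, 180].

### API

Orientations are given as a 3x3 rotation matrix whose columns are the frame's x, y, z axes.
In Python, from station import r gives the robot as it stands.
- The arm moves only by the tool steer_hand, called after "Call:" by a JSON object that holds its "api" and its "payload". Schema: {"type":"object","properties":{"ticks":{"type":"array","items":{"type":"object","properties":{"jaw":{"type":"number"},"pos":{"type":"array","items":{"type":"number"},"minItems":3,"maxItems":3},"rot":{"type":"array","items":{"type":"number"},"minItems":3,"maxItems":3}},"additionalProperties":false,"required":["jaw"]},"minItems":1,"maxItems":8},"only":{"type":"string"},"quiet":{"type":"boolean"},"lines":{"type":"string"}},"required":["ticks"],"additionalProperties":false}. ticks is a list of rows, 1 to 8 of them, each an object with the fields jaw (the opening from 0.0 (shut) to 1.0 (fully open)), pos (a list: dx, dy, dz in m), rot (a list: a rotation vector rx, ry, rz in degrees); a field left out counts as zero (the opening has to be given); each row is the pose to reach, as a shift and turn from the pose commanded when the call began, along the tool's axes at that moment; what a row does not reach only later rows make up. A row lasts 1/10 s, in which the tool goes at most 0.05 m and 8.59 degrees, less where a joint would pass 70% of its speed; a pose out of reach is approached as far as the arm can. The fingers move at their own pace and stop on an object; the grip force is fixed at half the most. Time passes only in rows, so rows that do not move let the fingers close. The tool returns the time, the measured TCP pose, the force, the opening and the grip force at its end. only (a regular expression) keeps the lines of the reply that match it, lines (a string "A,B") keeps lines A to B, and quiet returns only ok. Input that does not fit is refused with a message, and nothing moves.
- r.sense(): the state, without advancing time (a new reading comes with each control period).
- r.capture(name): name is "scene" or "top" or "wrist"; returns a dict with "pixels" (420x560x3 uint8, red, green, blue), "z_map" (420x560 float32, m along the optical axis (not along the pixel's ray), 0 where there is no reading), "K" (3x3 intrinsics, pixels), "distortion" ([k1, k2, p1, p2, k3] as OpenCV has them; the pictures are not rectified), "world_from_camera" (4x4, takes a point from camera to world coordinates). Camera axes: x right, y up, looking along -z (the intrinsics and any distortion apply to the point x, -y, -z); pixel columns grow to the right and rows downward; lengths in m; the calibration is good to about 2 mm. A picture is of the moment at which its call begins.
- r.finish_job(): hands the job in; it is judged then, once.
The state is a dict: "time_s": time; "joints": joint angles; "joint_velocities": joint speeds; "effort": joint torques, N m; "tcp_pos": TCP position; "ee_rot": TCP orientation; "wrist_force": force on the tool from outside, world axes, zero at the start; "moment": the same for the moment, N m; "gripper_width": opening from 0.0 (shut) to 1.0 (fully open); "gripper_force": force on a finger pad.
Only numpy, scipy, OpenCV 4.12 (cv2) and the standard library are available. Lean on these libraries where they do the work, as an engineer would, in place of code of your own. Each camera call takes 0.05 s, during which the arm holds its last target. There are 200 camera calls.

## Working session

There is one attempt and no reset: what is moved stays moved. The work goes in short steps, Python scripts to look and compute and a tool call to move; the robot and the scene stay as the last step left them, time stands still between calls to the robot, and variables do not carry over. Pictures are saved under pics/ and viewed, at most 10 in all, crops included, and the job is handed in when it is done.

```bash
ls; mkdir -p pics
```

Create h.py:
```python
import numpy as np, cv2
from station import r
def snap(n):
    c=r.capture(n); return c
def world(c):
    """world xyz for each pixel from z_map"""
    h,w=c["z_map"].shape
    u,v=np.meshgrid(np.arange(w),np.arange(h))
    p=cv2.undistortPoints(np.stack([u,v],-1).reshape(-1,1,2).astype(float),np.array(c["K"]),np.array(c["distortion"])).reshape(h,w,2)
    z=c["z_map"]; P=np.stack([p[...,0]*z,-p[...,1]*z,-z,np.ones_like(z)],-1)
    W=P@np.array(c["world_from_camera"]).T
    W[z==0]=np.nan
    return W[...,:3]
def ray(c,uv):
    p=cv2.undistortPoints(np.array(uv,float).reshape(-1,1,2),np.array(c["K"]),np.array(c["distortion"])).reshape(-1,2)
    T=np.array(c["world_from_camera"]); d=np.c_[p[:,0],-p[:,1],-np.ones(len(p))]@T[:3,:3].T
    return T[:3,3],d
def onplane(c,uv,h):
    o,d=ray(c,uv); return o+d*((h-o[2])/d[:,2])[:,None]
def save(c,f,crop=None,s=1):
    im=c["pixels"][...,::-1]
    if crop: im=im[crop[1]:crop[3],crop[0]:crop[2]]
    cv2.imwrite("pics/"+f,cv2.resize(im,None,fx=s,fy=s,interpolation=cv2.INTER_CUBIC))
```

Run:
```python
from h import *
ims=[]
for n in("scene","top"):
    c=snap(n); save(c,n+"0.png")
    np.save("/tmp/%s.npy"%n,c,allow_pickle=True)
s=r.sense(); print(s)
```

```text
pics
station.py
{'time_s': 0.1, 'joints': array([ 8.32286776e+01,  2.20865923e+01,  3.87384470e-01, -2.49405343e-02,
       -6.84106555e+01, -1.48178811e+01]), 'joint_velocities': array([ 0.04636856, -0.12342936,  0.13587879,  0.05024668,  0.05619339,
        0.1434858 ]), 'effort': array([-6.35062970e-04, -3.91692889e+01,  1.87932891e+01,  4.23194513e+00,
        1.33907425e-02, -7.57046428e-05]), 'tcp_pos': array([0.22972779, 0.58062066, 0.19736598]), 'ee_rot': array([[ 9.29786780e-01, -3.68098016e-01, -6.28012871e-04],
       [-3.68098539e-01, -9.29784932e-01, -1.85634463e-03],
       [ 9.93998713e-05,  1.95717532e-03, -9.99998080e-01]]), 'wrist_force': array([0.02252146, 0.08409173, 0.18530331]), 'moment': array([ 0.00840077,  0.01578306, -0.04204728]), 'gripper_force': 0.0, 'gripper_width': 0.9980502181503452}
```

View pics/scene0.png

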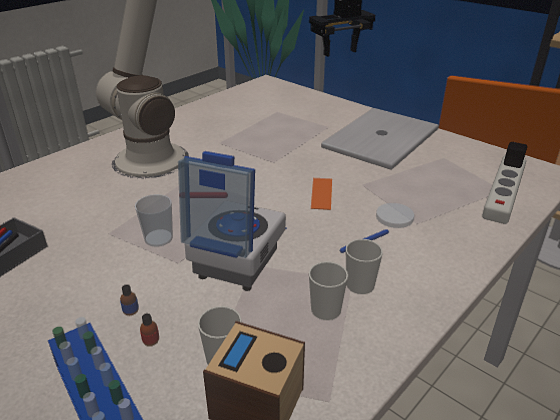

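View pics/top0.png

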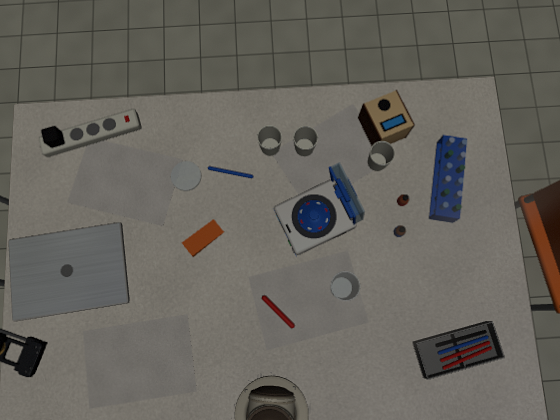

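The scene view shows the open centrifuge near (238,235) and the orange wedge at (321,193). The top view has the wedge at (203,238), the centrifuge at (316,217), its front facing the wedge, and the open lid at (345,192). The beaker is at (344,286), on the robot's side of it.

Run:
```python
from h import *
for n in("top","scene"):
    c=np.load("/tmp/%s.npy"%n,allow_pickle=True).item()
    W=world(c); hsv=cv2.cvtColor(c["pixels"],cv2.COLOR_RGB2HSV)
    print(n,"cam",np.array(c["world_from_camera"])[:3,3].round(3), "table z",np.nanmedian(W[...,2]).round(4))
    m=cv2.inRange(hsv,(3,150,90),(18,255,255))
    k,l,st,ce=cv2.connectedComponentsWithStats(m)
    for i in range(1,k):
        if st[i,4]>150:
            p=W[l==i]; print("or",st[i],p.mean(0).round(3),np.percentile(p[:,2],[2,98]).round(4))
            if p[:,2].mean()<.05 and abs(np.nanmean(p[:,0]))<1:
                cnt=max(cv2.findContours((l==i).astype(np.uint8),0,1)[0],key=cv2.contourArea)
                box=cv2.boxPoints(cv2.minAreaRect(cnt)); print(box.round(1).tolist())
                for b in box: 
                    print(onplane(c,[b],.0025).round(4),onplane(c,[b],.023).round(4))
                # height plane fit
                A=np.c_[p[:,:2],np.ones(len(p))]; g=np.linalg.lstsq(A,p[:,2],rcond=None)[0]; print("slope",g)
    # things by height
    if n=="top":
        hm=np.nan_to_num(W[...,2]); m=((hm>.03)&(hm<.35)).astype(np.uint8)
        k,l,st,ce=cv2.connectedComponentsWithStats(m)
        for i in range(1,k):
            if st[i,4]>60:
                p=W[l==i]; print(st[i],np.median(p,0).round(3),"min",p.min(0).round(3),"max",p.max(0).round(3))
        np.save("/tmp/W.npy",W)
        # white housing
        m=(hm>.07)&(hm<.125)&(l==l[217,316])
        print("lab",l[217,316],l[195,345])
        for (u,v) in [(276,212),(300,250),(355,235),(330,185),(345,192),(337,168),(360,218),(350,200)]:
            print((u,v),W[v,u].round(4))
```

```text
top cam [ 0.265 -0.046  1.482] table z -0.0004
or [ 522  196   38  116 1217] [nan nan nan] [nan nan]
or [182 220  42  36 660] [nan nan nan] [nan nan]
[ 359   90   56   79 2334] [ 0.78  -0.371  0.109] min [ 0.658 -0.452  0.03 ] max [ 0.872 -0.31   0.121]
[  39  109  101   47 1964] [0.824 0.509 0.041] min [0.764 0.35  0.03 ] max [0.893 0.647 0.103]
[257 125  25  29 376] [ 0.777 -0.038  0.069] min [ 0.725 -0.072  0.03 ] max [ 0.798 -0.003  0.096]
[293 125  25  29 373] [ 0.769 -0.142  0.069] min [ 0.717 -0.175  0.031] max [ 0.789 -0.106  0.099]
[ 432  134   35   87 2117] [ 0.616 -0.544  0.067] min [ 0.498 -0.607  0.03 ] max [ 0.747 -0.489  0.109]
[ 274  162   91   94 4515] [ 0.524 -0.169  0.098] min [ 0.423 -0.276  0.045] max [ 0.626 -0.04   0.297]
[398 194  11  10  86] [ 0.566 -0.412  0.043] min [ 0.555 -0.426  0.03 ] max [ 0.582 -0.4    0.067]
[396 225  10  11  88] [ 0.476 -0.392  0.043] min [ 0.464 -0.408  0.03 ] max [ 0.492 -0.382  0.069]
[331 271  30  30 310] [ 0.336 -0.237  0.079] min [ 0.29  -0.258  0.031] max [ 0.368 -0.179  0.106]
[ 415  321   90   59 1229] [ 0.14  -0.514  0.043
[... 412 characters left out ...]
974]
(345, 192) [ 0.5396 -0.2121  0.2899]
(337, 168) [ 0.6038 -0.1996  0.2763]
(360, 218) [ 0.4961 -0.2621  0.1681]
(350, 200) [ 0.5225 -0.2244  0.2757]
scene cam [ 1.182 -0.748  0.724] table z 0.0015
or [ 440   76  120   78 2060] [nan nan nan] [nan nan]
or [311 179  21  31 573] [0.495 0.167 0.014] [0.0037 0.0249]
[[310.79998779296875, 208.0], [312.6000061035156, 177.89999389648438], [331.70001220703125, 179.0], [329.8999938964844, 209.10000610351562]]
[[0.5069 0.1107 0.0025]] [[0.5261 0.0864 0.023 ]]
[[0.4167 0.2282 0.0025]] [[0.4384 0.2005 0.023 ]]
[[0.4588 0.2581 0.0025]] [[0.4793 0.2296 0.023 ]]
[[0.5451 0.1385 0.0025]] [[0.5632 0.1133 0.023 ]]
slope [-0.10285157  0.14847234  0.0401028 ]
```

Run:
```python
from h import *
c=np.load("/tmp/top.npy",allow_pickle=True).item()
save(c,"top_crop.png",(170,140,390,310),3.5)
```

```text
(no output)
```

View pics/top_crop.png

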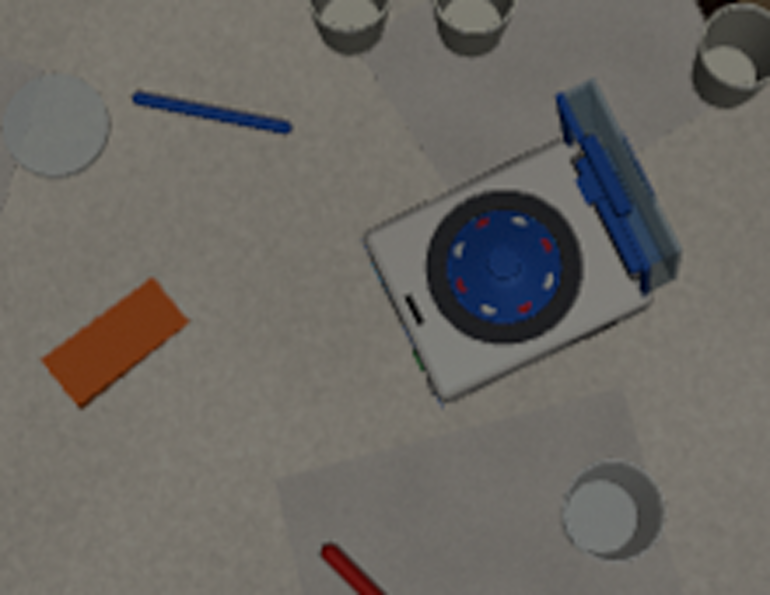

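The crop shows the wedge's long axis at crop pixels (42,360)-(190,320), with its tail (left end) away from the machine. The machine's front corners are at crop (367,238) and (443,402), and the lid is leaning open behind. Next I'll compute the poses.

Create meas.py:
```python
from h import *
def wedge(c):
    hsv=cv2.cvtColor(c["pixels"],cv2.COLOR_RGB2HSV); W=world(c)
    m=cv2.inRange(hsv,(3,150,60),(18,255,255)); k,l,st,ce=cv2.connectedComponentsWithStats(m)
    best=[i for i in range(1,k) if st[i,4]>100 and np.nanmedian(W[l==i][:,2])<.04 and np.isfinite(W[l==i]).mean()>.5 and np.nanmedian(W[l==i][:,0])>.2 and np.nanmedian(W[l==i][:,1])<.4]
    i=max(best,key=lambda i:st[i,4]); p=W[l==i]; p=p[np.isfinite(p).all(1)]
    A=np.c_[p[:,:2]-p[:,:2].mean(0),np.ones(len(p))]; g=np.linalg.lstsq(A,p[:,2],rcond=None)[0]
    uv=np.argwhere(l==i)[:,::-1].astype(float)
    q=onplane(c,uv,.0128)[:,:2]          # top surface at mid height
    for _ in range(3):  # rays on the tapered plane
        rc=cv2.minAreaRect(np.float32(q*1000)); bx=cv2.boxPoints(rc)/1000
        e=[bx[1]-bx[0],bx[2]-bx[1]]; a=max(e,key=np.linalg.norm); a=a/np.linalg.norm(a)
        if a@g[:2]>0:a=-a
        ctr=np.array(rc[0])/1000
        o,d=ray(c,uv); h=np.full(len(uv),.0128)
        for _ in range(5):
            P=o+d*((h-o[2])/d[:,2])[:,None]; h=np.clip(.01275-.18*((P[:,:2]-ctr)@a),.0025,.023)
        q=P[:,:2]
    print("wedge n",len(p),"slope dir",(-g[:2]/np.linalg.norm(g[:2])).round(3),np.linalg.norm(g[:2]).round(3),"axis",a.round(4),"yaw",np.degrees(np.arctan2(a[1],a[0])).round(2),"ctr",ctr.round(4),"size",np.sort(rc[1]).round(1),"z",np.percentile(p[:,2],[3,97]).round(4))
    return ctr,a
def machine(c,tilt=None):
    W=world(c); hsv=cv2.cvtColor(c["pixels"],cv2.COLOR_RGB2HSV)
    ok=(W[...,2]>.072)&(W[...,2]<.110)&(hsv[...,1]<60)&(hsv[...,2]>90)
    ok&=(np.abs(W[...,0]-.53)<.16)&(np.abs(W[...,1]+.16)<.16)
    k,l,st,ce=cv2.connectedComponentsWithStats(ok.astype(np.uint8)); i=1+np.argmax(st[1:,4]); m=l==i
    p=W[m]
    for _ in range(4):
        A=np.c_[p[:,:2],np.ones(len(p))]; g=np.linalg.lstsq(A,p[:,2],rcond=None)[0]; p=p[np.abs(A@g-p[:,2])<.003]
    uv=np.argwhere(m)[:,::-1].astype(float); o,d=ray(c,uv)
    t=(g[2]+g[:2]@o[:2]-o[2])/(d[:,2]-d[:,:2]@g[:2]); P=o+d*t[:,None]
    res=np.abs(W[m][:,2]-(W[m][:,:2]@g[:2]+g[2]))<.005; P=P[res]
    rc=cv2.minAreaRect(np.float32(P[:,:2]*1000)); bx=cv2.boxPoints(rc)/1000
    print("machine n",len(P),"plane",g.round(4),"tilt",np.degrees(np.arctan(np.linalg.norm(g[:2]))).round(2),"up dir",np.degrees(np.arctan2(g[1],g[0])).round(1),"size",rc[1])
    for b in bx: print("  corner",b.round(4),(g[:2]@b+g[2]).round(4))
    return m,P,g
```

Run:
```python
from meas import *
for n in("top","scene"):
    c=np.load("/tmp/%s.npy"%n,allow_pickle=True).item(); print(n)
    wedge(c); m,P,g=machine(c)
    if n=="top":
        im=c["pixels"].copy(); im[m]=(255,0,255); cv2.imwrite("pics/mm.png",cv2.resize(im[140:310,220:390,::-1],None,fx=3,fy=3))
        W=world(c); L=W[(W[...,2]>.15)&(W[...,2]<.31)&(np.abs(W[...,0]-.53)<.16)&(np.abs(W[...,1]+.2)<.16)]
        mu=L.mean(0); u,s,v=np.linalg.svd(L-mu); print("lid",len(L),mu,v[2],L[:,2].max(), s)
```

```text
top
wedge n 1375 slope dir [ 0.136 -0.991] 0.205 axis [-0.9764 -0.2162] yaw -167.52 ctr [ 0.3931 -0.8097] size [ 46.4 339.9] z [-0.2958 -0.2749]
machine n 1496 plane [ 0.0275 -0.0669  0.0691] tilt 4.14 up dir -67.7 size (147.3623046875, 182.98777770996094)
  corner [ 0.4218 -0.092 ] 0.0869
  corner [ 0.4887 -0.2623] 0.1001
  corner [ 0.6259 -0.2084] 0.1003
  corner [ 0.5589 -0.0381] 0.087
lid 837 [ 0.54686856 -0.21863769  0.27014035] [ 0.38075934 -0.91571946  0.12837524] 0.2973606321048081 [1.21476679 0.6705391  0.29494036]
scene
wedge n 573 slope dir [ 0.569 -0.822] 0.181 axis [ 0.5967 -0.8024] yaw -53.36 ctr [0.4929 0.1698] size [ 48.2 112.7] z [0.0041 0.0242]
machine n 760 plane [0.0677 0.0421 0.0572] tilt 4.56 up dir 31.9 size (151.03932189941406, 191.66552734375)
  corner [ 0.4203 -0.0945] 0.0817
  corner [ 0.4896 -0.2732] 0.0788
  corner [ 0.6304 -0.2186] 0.0907
  corner [ 0.5611 -0.0399] 0.0935
```

View pics/mm.png

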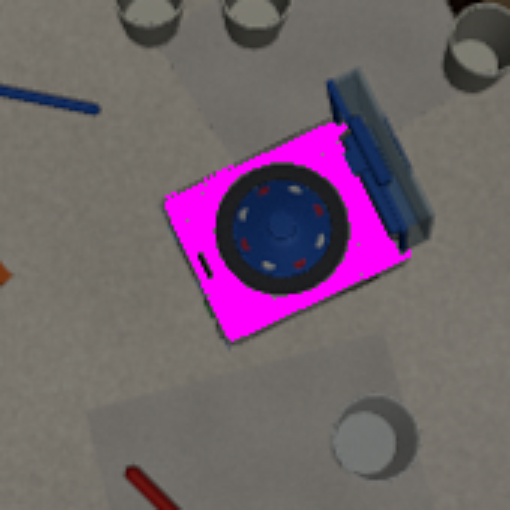

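```bash
sed -i 's/\[:,1\])<.4\]/[:,1])<.4 and np.nanmedian(W[l==i][:,1])>-.4]/' meas.py
```

Create plan.py:
```python
import numpy as np,sys
from scipy.spatial.transform import Rotation as R
from station import r
def leanR(yaw,lean,flip=1):
    a=np.radians(yaw); u=np.array([np.cos(a),np.sin(a),0]); t=np.radians(lean)
    z=np.sin(t)*u-np.cos(t)*np.array([0,0,1]); y=flip*np.array([-u[1],u[0],0]); return np.c_[np.cross(y,z),y,z]
def rel(p,Rt):
    s=r.sense(); R0=s["ee_rot"]; 
    return (R0.T@(np.array(p)-s["tcp_pos"])).round(4),R.from_matrix(R0.T@Rt).as_rotvec(degrees=True).round(2)
```

Run:
```python
from meas import *
from plan import *
c=np.load("/tmp/top.npy",allow_pickle=True).item(); ct,a=wedge(c)
for f in(1,-1):
    print(f,rel([.46,.23,.12],leanR(-53,40,f)))
print(r.sense()["ee_rot"].round(3))
```

```text
wedge n 671 slope dir [ 0.552 -0.834] 0.172 axis [ 0.6176 -0.7865] yaw -51.86 ctr [0.4944 0.1715] size [ 51.6 112.5] z [0.0014 0.0254]
1 (array([0.3432, 0.2411, 0.0779]), array([ -51.2 ,  -14.27, -140.8 ]))
-1 (array([0.3432, 0.2411, 0.0779]), array([-10.85,  38.94,  30.14]))
[[ 0.93  -0.368 -0.001]
 [-0.368 -0.93  -0.002]
 [ 0.     0.002 -1.   ]]
```
Wedge: ctr (0.4937,0.1707), yaw -52.6; u_w=(0.607,-0.794). TCP target at x_w=-46: (0.4937-.0279, .1707+.0365)=(0.4658,0.2072). z 0.009.

Run:
```python
from plan import *
print(rel([.4346,.248,.0703],leanR(-52.6,40,-1)))
```

```text
(array([0.3129, 0.2336, 0.1276]), array([-10.71,  38.97,  29.76]))
```

Call:
{"api": "steer_hand", "payload": {"ticks": [{"jaw":1,"pos":[0.04,0.03,0.015],"rot":[-1.3,5,4]},{"jaw":1,"pos":[0.08,0.06,0.03],"rot":[-2.7,10,7.5]},{"jaw":1,"pos":[0.12,0.09,0.05],"rot":[-4,15,11]},{"jaw":1,"pos":[0.16,0.12,0.065],"rot":[-5.4,19.5,15]},{"jaw":1,"pos":[0.2,0.15,0.08],"rot":[-6.7,24,18.5]},{"jaw":1,"pos":[0.24,0.18,0.095],"rot":[-8,29,22]},{"jaw":1,"pos":[0.28,0.21,0.115],"rot":[-9.4,34,26]},{"jaw":1,"pos":[0.3129,0.2336,0.1276],"rot":[-10.71,38.97,29.76]}]}}

```text
time_s: 0.9
tcp_pos: [0.4297, 0.2564, 0.0737]
ee_rot: [[0.463, -0.795, 0.393], [-0.609, -0.607, -0.511], [0.644, -0.003, -0.765]]
wrist_force: [1.5, 0.9, 1.0]
gripper_width: 0.998
gripper_force: 0.0
```

Call:
{"api": "steer_hand", "payload": {"ticks": [{"jaw":1},{"jaw":1}]}}

```text
time_s: 1.1
tcp_pos: [0.4295, 0.2567, 0.0735]
ee_rot: [[0.465, -0.795, 0.39], [-0.609, -0.607, -0.511], [0.643, 0.0, -0.766]]
wrist_force: [0.2, 0.7, 0.8]
gripper_width: 0.999
gripper_force: 0.0
```

Run:
```python
from plan import *
from meas import *
print(rel([.4658,.2072,.009],leanR(-52.6,40,-1)),r.sense()["joints"].round(1))
c=snap("top"); wedge(c); c=snap("wrist"); save(c,"w1.png"); 
try: wedge(c)
except Exception as e: print(e)
```

```text
(array([0.0056, 0.0011, 0.0888]), array([ 0.04,  0.02, -0.02])) [ 67.8  25.3 -41.4  42.6 -54.9 -65.3]
wedge n 670 slope dir [ 0.558 -0.83 ] 0.165 axis [ 0.6176 -0.7865] yaw -51.86 ctr [0.4944 0.1715] size [ 51.6 112.5] z [0.0012 0.0252]
wedge n 6567 slope dir [ 0.583 -0.813] 0.137 axis [ 0.5935 -0.8049] yaw -53.6 ctr [0.4917 0.174 ] size [ 50.  123.6] z [0.0036 0.0236]
```

View pics/w1.png

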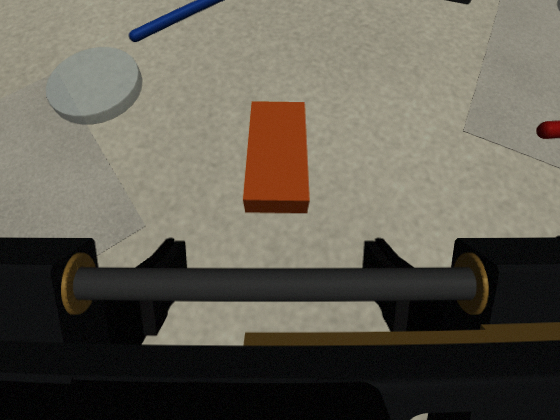

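The wedge shows at (276,155) in the wrist view, centred between the fingers (about x=186 and 364) and aligned with them. Moving in.

Call:
{"api": "steer_hand", "payload": {"ticks": [{"jaw":1,"pos":[0.003,0.001,0.03]},{"jaw":1,"pos":[0.0056,0.0011,0.06]},{"jaw":1,"pos":[0.0056,0.0011,0.084]},{"jaw":1,"pos":[0.0056,0.0011,0.084]},{"jaw":1,"pos":[0.0056,0.0011,0.084]}]}}

```text
time_s: 1.7
tcp_pos: [0.4644, 0.2121, 0.0142]
ee_rot: [[0.465, -0.794, 0.392], [-0.61, -0.608, -0.508], [0.641, -0.004, -0.767]]
wrist_force: [-0.1, -0.4, -0.6]
gripper_width: 0.998
gripper_force: 0.0
```

Run:
```python
from plan import *
print(rel([.4658,.2072,.009],leanR(-52.6,40,-1)))
```

```text
(array([0.0003, 0.0019, 0.007 ]), array([-0.19,  0.1 , -0.1 ]))
```

Call:
{"api": "steer_hand", "payload": {"ticks": [{"jaw":1,"pos":[0,0.001,0.006]},{"jaw":1,"pos":[0,0.001,0.006]},{"jaw":0.3,"pos":[0,0.001,0.006]},{"jaw":0.3,"pos":[0,0.001,0.006]},{"jaw":0.3,"pos":[0,0.001,0.006]},{"jaw":0.3,"pos":[0,0.001,0.006]},{"jaw":0.3,"pos":[0,0.001,0.006]},{"jaw":0.3,"pos":[0,0.001,0.006]}]}}

```text
time_s: 2.5
tcp_pos: [0.4655, 0.2071, 0.0088]
ee_rot: [[0.465, -0.794, 0.391], [-0.61, -0.607, -0.509], [0.642, -0.002, -0.767]]
wrist_force: [0.0, -0.5, -1.1]
gripper_width: 0.539
gripper_force: 0.0
```

Run:
```python
from meas import *
c=snap("top"); wedge(c); c=snap("scene"); wedge(c); save(c,"s2.png",(230,100,430,280),3.5); s=r.sense(); print(s["tcp_pos"],s["ee_rot"].round(3),s["gripper_width"])
```

```text
wedge n 672 slope dir [ 0.605 -0.797] 0.169 axis [ 0.5959 -0.8031] yaw -53.43 ctr [0.4936 0.1703] size [ 51.5 113.1] z [0.002  0.0255]
wedge n 570 slope dir [ 0.602 -0.798] 0.182 axis [ 0.5967 -0.8024] yaw -53.36 ctr [0.493  0.1697] size [ 48.2 112.9] z [0.0038 0.0247]
[0.465475   0.20709358 0.00877445] [[ 0.465 -0.794  0.391]
 [-0.61  -0.607 -0.509]
 [ 0.642 -0.002 -0.767]] 0.44893144274969915
```

View pics/s2.png

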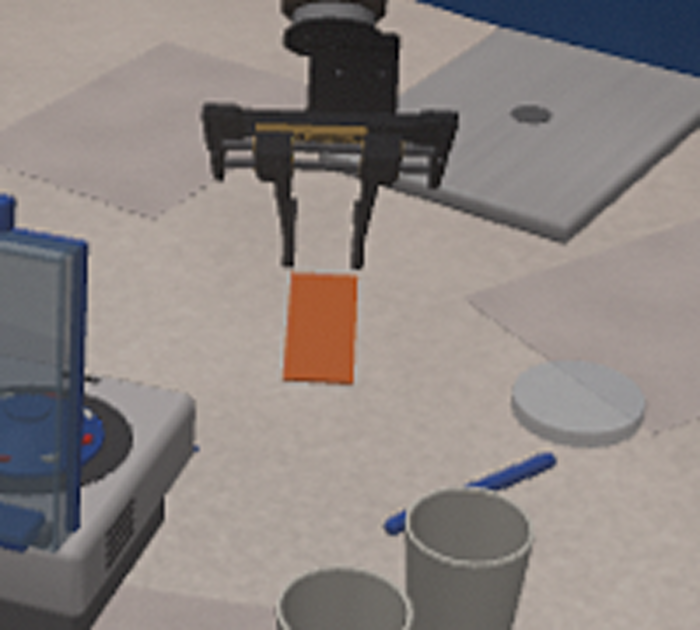

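The wedge (crop 320,330) sits ahead of the fingertips (crop 290,265 and 357,265). The fingers are closing past 50 mm without touching it, so I'll measure where the tips are.

Run:
```python
from meas import *
c=snap("scene"); W=world(c); s=r.sense(); print(s["gripper_width"],s["wrist_force"])
Rt=s["ee_rot"];p=s["tcp_pos"]
V=(W-p)@Rt   # tool coords
dark=c["pixels"].max(2)<70
m=dark&(np.abs(V[...,1])<.06)&(V[...,2]>-.06)&(V[...,2]<.03)&(np.abs(V[...,0])<.04)
for sg in(1,-1):
    q=V[m&(V[...,1]*sg>0)]; print(len(q),"y",np.percentile(q[:,1],[5,50,95]).round(3),"max z",np.percentile(q[:,2],[90,98,100]).round(3), q[np.argsort(q[:,2])[-4:]].round(3).tolist())
    w=W[m&(V[...,1]*sg>0)]; print(w[np.argsort(w[:,2])[:3]].round(3).tolist())
hsv=cv2.cvtColor(c["pixels"],cv2.COLOR_RGB2HSV); o=cv2.inRange(hsv,(3,150,90),(18,255,255))>0
q=V[o&(np.abs(V[...,1])<.1)&(V[...,2]<.3)&(V[...,2]>-.1)]; print("wedge in tool x,z ranges",q.min(0).round(3),q.max(0).round(3))
```

```text
0.4021250588723446 [ 0.41450675  0.28430178 -0.26057875]
43 y [0.022 0.026 0.029] max z [-0.028 -0.026 -0.026] [[0.011, 0.027, -0.027], [-0.003, 0.025, -0.027], [-0.002, 0.022, -0.027], [-0.001, 0.027, -0.026]]
[[0.434, 0.208, 0.027], [0.437, 0.208, 0.028], [0.433, 0.204, 0.028]]
40 y [-0.026 -0.023 -0.019] max z [-0.027 -0.026 -0.025] [[0.008, -0.02, -0.026], [-0.005, -0.02, -0.026], [-0.003, -0.025, -0.026], [0.015, -0.025, -0.025]]
[[0.469, 0.239, 0.024], [0.469, 0.236, 0.025], [0.474, 0.238, 0.027]]
wedge in tool x,z ranges [-0.002 -0.023 -0.017] [0.08  0.026 0.071]
```

Create tips.py:
```python
from meas import *
c=snap("scene"); W=world(c); s=r.sense(); V=(W-s["tcp_pos"])@s["ee_rot"]
m=(c["pixels"].max(2)<75)&(np.abs(V[...,1])<.07)&(V[...,2]>-.06)&(V[...,2]<.03)&(np.abs(V[...,0])<.04)&(W[...,2]>.004)
print("width",s["gripper_width"].round(3),"force",s["gripper_force"],s["tcp_pos"].round(4))
for sg in(1,-1):
    q=V[m&(V[...,1]*sg>0)]; q=q[np.argsort(q[:,2])]; print(len(q),"tip z",q[-6:,2].round(3),"y",q[-20:,1].mean().round(3),"x",q[-20:,0].mean().round(3))
wedge(c)
```

```text
(no output)
```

Call:
{"api": "steer_hand", "payload": {"ticks": [{"jaw":0.0,"pos":[0,0,-0.04]},{"jaw":0.0,"pos":[0,0,-0.04]},{"jaw":0,"pos":[0,0,-0.04]},{"jaw":0,"pos":[0,0,-0.04]},{"jaw":0,"pos":[0,0,-0.04]},{"jaw":0,"pos":[0,0,-0.04]}]}}

```text
time_s: 3.25
tcp_pos: [0.4498, 0.2265, 0.039]
ee_rot: [[0.465, -0.795, 0.39], [-0.609, -0.607, -0.511], [0.642, -0.0, -0.766]]
wrist_force: [0.7, 0.8, -0.3]
gripper_width: 0.006
gripper_force: 0.0
```

```bash
python3 tips.py
```

Call:
{"api": "steer_hand", "payload": {"ticks": [{"jaw":0.75},{"jaw":0.75},{"jaw":0.75},{"jaw":0.75},{"jaw":0.75}]}}

```text
time_s: 3.8
tcp_pos: [0.4498, 0.2275, 0.0395]
ee_rot: [[0.465, -0.794, 0.391], [-0.61, -0.607, -0.509], [0.642, -0.002, -0.767]]
wrist_force: [0.2, 0.7, 0.4]
gripper_width: 0.374
gripper_force: 0.0Traceback (most recent call last):
```

```bash
python3 tips.py
```

```text
  File "tips.py", line 4, in <module>
    print("width",s["gripper_width"].round(3),"force",s["gripper_force"],s["tcp_pos"].round(4))
                  ^^^^^^^^^^^^^^^^^^^^^^^^
AttributeError: 'float' object has no attribute 'round'
Traceback (most recent call last):
  File "tips.py", line 4, in <module>
    print("width",s["gripper_width"].round(3),"force",s["gripper_force"],s["tcp_pos"].round(4))
                  ^^^^^^^^^^^^^^^^^^^^^^^^
AttributeError: 'float' object has no attribute 'round'
```

```bash
sed -i 's/s\["gripper_width"\].round(3)/s["gripper_width"]/' tips.py; python3 tips.py
```

```text
width 0.46941343206953184 force 0.0 [0.4498 0.2275 0.0395]
43 tip z [-0.028 -0.027 -0.026 -0.026 -0.025 -0.025] y 0.024 x 0.01
45 tip z [-0.028 -0.028 -0.027 -0.026 -0.026 -0.026] y -0.021 x 0.007
wedge n 569 slope dir [ 0.552 -0.834] 0.18 axis [ 0.5967 -0.8024] yaw -53.36 ctr [0.4929 0.1698] size [ 48.2 112.7] z [0.004  0.0242]
```

Call:
{"api": "steer_hand", "payload": {"ticks": [{"jaw":0.8},{"jaw":0.8},{"jaw":0.8},{"jaw":0.8},{"jaw":0.8}]}}

```text
time_s: 4.4
tcp_pos: [0.4498, 0.2275, 0.0395]
ee_rot: [[0.465, -0.794, 0.391], [-0.61, -0.607, -0.509], [0.642, -0.002, -0.767]]
wrist_force: [0.6, -0.5, 1.1]
gripper_width: 0.79
gripper_force: 0.0
```

```bash
python3 tips.py
```

Run:
```python
from h import *
save(snap("scene"),"s3.png",(270,80,400,210),4.5)
```

```text
width 0.7929065187842689 force 0.0 [0.4498 0.2275 0.0395]
43 tip z [-0.026 -0.026 -0.026 -0.026 -0.026 -0.025] y 0.04 x 0.009
45 tip z [-0.028 -0.027 -0.027 -0.026 -0.026 -0.025] y -0.037 x 0.009
wedge n 570 slope dir [ 0.603 -0.798] 0.176 axis [ 0.5967 -0.8024] yaw -53.36 ctr [0.4929 0.1698] size [ 48.2 112.7] z [0.0041 0.0239]
```

View pics/s3.png

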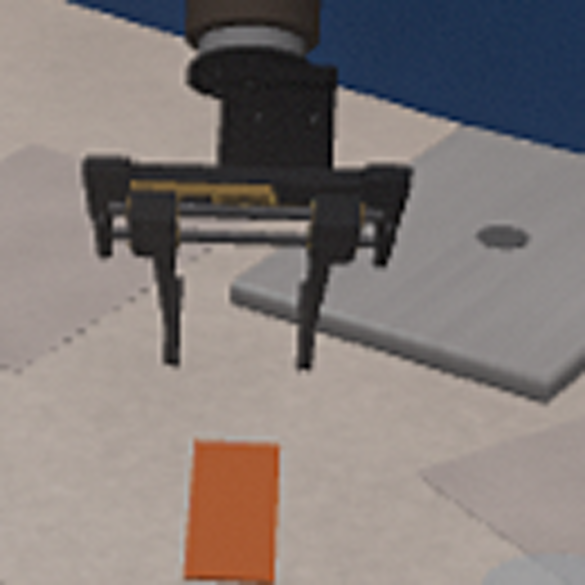

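The tips measure 25 mm behind the reported TCP at every opening, which also explains the missed grasp. I'll correct for that by measurement and approach in two stages.

Call:
{"api": "steer_hand", "payload": {"ticks": [{"jaw":0.8,"pos":[0,0,0.03]},{"jaw":0.8,"pos":[0,0,0.055]},{"jaw":0.8,"pos":[0,0,0.055]},{"jaw":0.8,"pos":[0,0,0.055]}]}}

```text
time_s: 4.9
tcp_pos: [0.4715, 0.1991, -0.0027]
ee_rot: [[0.464, -0.795, 0.39], [-0.61, -0.607, -0.51], [0.642, -0.001, -0.766]]
wrist_force: [-0.2, 1.2, 0.1]
gripper_width: 0.799
gripper_force: 0.0
```

```bash
python3 tips.py
```

Run:
```python
from h import *
c=snap("top");W=world(c);s=r.sense();V=(W-s["tcp_pos"])@s["ee_rot"]
m=(c["pixels"].max(2)<60)&(np.abs(V[...,1])<.07)&(V[...,2]>-.06)&(V[...,2]<.03)&(np.abs(V[...,0])<.04)&(W[...,2]>.006)
q=V[m];q=q[np.argsort(q[:,2])];print(len(q),q[-8:].round(3).tolist())
```

```text
width 0.7993858268397342 force 0.0 [ 0.4717  0.2001 -0.0023]
46 tip z [-0.028 -0.028 -0.027 -0.026 -0.025 -0.025] y 0.041 x 0.01
46 tip z [-0.027 -0.026 -0.026 -0.025 -0.025 -0.024] y -0.037 x 0.01
wedge n 573 slope dir [ 0.591 -0.807] 0.177 axis [ 0.5967 -0.8024] yaw -53.36 ctr [0.4929 0.1698] size [ 48.2 112.7] z [0.0035 0.0237]
72 [[0.013, -0.037, -0.029], [0.003, -0.036, -0.028], [0.001, 0.042, -0.027], [0.008, 0.036, -0.026], [0.006, 0.042, -0.026], [0.01, -0.041, -0.024], [0.005, -0.037, -0.024], [0.008, 0.041, -0.022]]
```

Call:
{"api": "steer_hand", "payload": {"ticks": [{"jaw":0.8,"pos":[0,0,0.010]},{"jaw":0.8,"pos":[0,0,0.010]},{"jaw":0.4,"pos":[0,0,0.010]},{"jaw":0.4,"pos":[0,0,0.010]},{"jaw":0.4,"pos":[0,0,0.010]},{"jaw":0.4,"pos":[0,0,0.010]},{"jaw":0.4,"pos":[0,0,0.010]},{"jaw":0.4,"pos":[0,0,0.010]}]}}

```text
time_s: 5.8
tcp_pos: [0.4754, 0.1949, -0.0101]
ee_rot: [[0.465, -0.794, 0.392], [-0.61, -0.608, -0.508], [0.642, -0.003, -0.767]]
wrist_force: [-2.1, 1.3, 3.6]
gripper_width: 0.575
gripper_force: 30.0
```

```bash
python3 tips.py
```

```text
width 0.5706412767642511 force 30.00140696397466 [ 0.4754  0.1949 -0.0101]
42 tip z [-0.029 -0.028 -0.027 -0.027 -0.027 -0.026] y 0.031 x 0.009
42 tip z [-0.027 -0.027 -0.027 -0.027 -0.026 -0.026] y -0.028 x 0.01
wedge n 575 slope dir [ 0.605 -0.796] 0.179 axis [ 0.617 -0.787] yaw -51.9 ctr [0.493  0.1691] size [ 49.4 112.7] z [0.0042 0.0247]
```

Run:
```python
from plan import *
print(rel([.4556,.0236,-.0065],leanR(-68.54,40,-1)))
```

```text
(array([0.0975, 0.1199, 0.0766]), array([-10.38,   0.08,  12.16]))
```

Call:
{"api": "steer_hand", "payload": {"ticks": [{"jaw":0.4,"pos":[0.003,0,-0.003]},{"jaw":0.4,"pos":[0.02,0.022,0.011],"rot":[-1.8,0,2.1]},{"jaw":0.4,"pos":[0.036,0.042,0.024],"rot":[-3.6,0,4.2]},{"jaw":0.4,"pos":[0.052,0.062,0.037],"rot":[-5.4,0,6.3]},{"jaw":0.4,"pos":[0.068,0.082,0.05],"rot":[-7.2,0,8.4]},{"jaw":0.4,"pos":[0.083,0.101,0.063],"rot":[-8.8,0,10.3]},{"jaw":0.4,"pos":[0.0975,0.1199,0.0766],"rot":[-10.38,0.08,12.16]},{"jaw":0.4,"pos":[0.0975,0.1199,0.0766],"rot":[-10.38,0.08,12.16]}]}}

```text
time_s: 6.65
tcp_pos: [0.4536, 0.0194, -0.0068]
ee_rot: [[0.277, -0.933, 0.229], [-0.713, -0.36, -0.602], [0.644, 0.004, -0.765]]
wrist_force: [0.1, -0.7, -0.7]
gripper_width: 0.567
gripper_force: 30.0
```

Call:
{"api": "steer_hand", "payload": {"ticks": [{"jaw":0.4},{"jaw":0.4}]}}

```text
time_s: 6.85
tcp_pos: [0.4557, 0.0238, -0.0067]
ee_rot: [[0.281, -0.931, 0.235], [-0.713, -0.366, -0.598], [0.643, 0.0, -0.766]]
wrist_force: [0.5, -0.1, -0.5]
gripper_width: 0.575
gripper_force: 30.0
```

Run:
```python
from meas import *
from plan import *
c=snap("scene"); wedge(c); 
c=snap("top"); wedge(c); machine(c); print(rel([.4556,.0236,-.0065],leanR(-68.54,40,-1)),r.sense()["joints"].round(1))
m=snap("wrist"); save(m,"w4.png")
```

```text
wedge n 176 slope dir [ 0.552 -0.834] 0.143 axis [0.8352 0.5499] yaw 33.36 ctr [0.4404 0.0464] size [40.2 51.9] z [0.0205 0.0288]
wedge n 660 slope dir [ 0.505 -0.863] 0.182 axis [ 0.3498 -0.9368] yaw -69.52 ctr [ 0.4675 -0.0045] size [ 51.5 112.3] z [0.0054 0.0294]
machine n 1545 plane [ 0.0286 -0.0675  0.0685] tilt 4.19 up dir -67.0 size (148.35118103027344, 183.89862060546875)
  corner [ 0.4209 -0.0927] 0.0868
  corner [ 0.489  -0.2635] 0.1003
  corner [ 0.6268 -0.2086] 0.1005
  corner [ 0.5587 -0.0377] 0.087
(array([0.0005, 0.0002, 0.0001]), array([-0.02,  0.01,  0.04])) [ 37.2  27.8 -59.4  71.1 -40.8 -85.8]
```

View pics/w4.png

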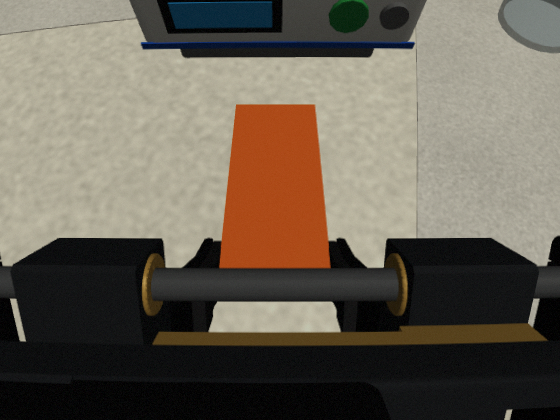

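The wedge is centred at column 276, with the plinth (180–373) and housing (140–414) both centred at 277, so it is well aligned. Next I lower it 3 mm and advance to near contact.

Call:
{"api": "steer_hand", "payload": {"ticks": [{"jaw":0.4,"pos":[-0.002,0,0.0023]},{"jaw":0.4,"pos":[0.0095,0,0.0119]},{"jaw":0.4,"pos":[0.021,0,0.0216]},{"jaw":0.4,"pos":[0.0325,0,0.0312]},{"jaw":0.4,"pos":[0.044,0,0.0409]},{"jaw":0.4,"pos":[0.044,0,0.0409]}]}}

```text
time_s: 7.6
tcp_pos: [0.477, -0.0341, -0.0099]
ee_rot: [[0.279, -0.932, 0.233], [-0.713, -0.363, -0.599], [0.643, 0.001, -0.766]]
wrist_force: [-0.5, -0.2, -0.9]
gripper_width: 0.572
gripper_force: 30.0
```

Run:
```python
from meas import *
from plan import *
c=snap("top"); wedge(c); machine(c); print(r.sense()["joints"].round(1), rel([.4556+.3657*.114,.0236-.9307*.114,-.010],leanR(-68.54,40,-1)))
```

```text
wedge n 362 slope dir [ 0.419 -0.908] 0.152 axis [ 0.3474 -0.9377] yaw -69.67 ctr [ 0.48   -0.0382] size [51.3 61.2] z [0.0097 0.0266]
machine n 1545 plane [ 0.0291 -0.0686  0.0679] tilt 4.26 up dir -67.0 size (147.7141876220703, 183.066650390625)
  corner [ 0.4213 -0.0925] 0.0865
  corner [ 0.4888 -0.2626] 0.1001
  corner [ 0.6261 -0.2082] 0.1004
  corner [ 0.5586 -0.038 ] 0.0868
[ 24.1  27.7 -60.9  85.5 -40.1 -87.6] (array([ 0.0407, -0.001 ,  0.0342]), array([ 0.13, -0.01, -0.05]))
```

Call:
{"api": "steer_hand", "payload": {"ticks": [{"jaw":0.4,"pos":[0.004,0,0.0033]},{"jaw":0.4,"pos":[0.008,0,0.0066]},{"jaw":0.4,"pos":[0.0115,0,0.0097]},{"jaw":0.4,"pos":[0.0155,0,0.013]}]}}

```text
time_s: 8.05
tcp_pos: [0.4852, -0.0492, -0.01]
ee_rot: [[0.283, -0.929, 0.237], [-0.713, -0.37, -0.595], [0.641, -0.0, -0.768]]
wrist_force: [-2.1, 5.7, 1.3]
gripper_width: 0.573
gripper_force: 30.0
```

Run:
```python
from meas import *
from plan import *
c=snap("top"); machine(c); print(r.sense()["joints"].round(2), rel([.4556+.3657*.114,.0236-.9307*.114,-.010],leanR(-68.54,40,-1)))
```

```text
machine n 1588 plane [ 0.021  -0.0471  0.0767] tilt 2.95 up dir -66.0 size (147.6937255859375, 184.1990203857422)
  corner [ 0.4219 -0.094 ] 0.09
  corner [ 0.49   -0.2652] 0.0995
  corner [ 0.6272 -0.2106] 0.0998
  corner [ 0.5592 -0.0394] 0.0903
[ 19.91  27.62 -60.85  89.88 -39.88 -87.63] (array([0.0265, 0.0008, 0.0222]), array([-0.11,  0.1 ,  0.11]))
```

Call:
{"api": "steer_hand", "payload": {"ticks": [{"jaw":0.4,"pos":[0.004,0,0.0033]},{"jaw":0.4,"pos":[0.008,0.0,0.0066]},{"jaw":0.4,"pos":[0.0115,0.0,0.0097]},{"jaw":0.4,"pos":[0.0155,0.0,0.013]},{"jaw":0.4,"pos":[0.0192,0.0,0.0161]},{"jaw":0.4,"pos":[0.023,0.0,0.0193]},{"jaw":0.4,"pos":[0.023,0.0,0.0193]}]}}

```text
time_s: 8.8
tcp_pos: [0.4956, -0.0806, -0.0098]
ee_rot: [[0.279, -0.932, 0.233], [-0.713, -0.364, -0.6], [0.643, 0.001, -0.766]]
wrist_force: [1.6, 1.2, -2.2]
gripper_width: 0.568
gripper_force: 30.0
```

Run:
```python
from meas import *
from plan import *
for _ in range(2):
    c=snap("top"); machine(c)
print(r.sense()["joints"].round(2), rel([.4556+.3657*.114,.0236-.9307*.114,-.010],leanR(-68.54,40,-1)))
```

```text
machine n 1558 plane [ 0.0025 -0.0028  0.0961] tilt 0.22 up dir -48.5 size (148.2816619873047, 185.6385955810547)
  corner [ 0.4232 -0.0977] 0.0974
  corner [ 0.4918 -0.2702] 0.0981
  corner [ 0.6296 -0.2154] 0.0983
  corner [ 0.561  -0.0429] 0.0976
machine n 1567 plane [ 0.0028 -0.0028  0.096 ] tilt 0.23 up dir -44.6 size (148.22564697265625, 184.24166870117188)
  corner [ 0.4232 -0.0979] 0.0974
  corner [ 0.4914 -0.2691] 0.0981
  corner [ 0.6291 -0.2142] 0.0983
  corner [ 0.5609 -0.0431] 0.0977
[ 13.68  27.78 -60.57  95.6  -39.88 -87.35] (array([ 0.0017, -0.0009,  0.0019]), array([ 0.14, -0.07, -0.07]))
```

Call:
{"api": "steer_hand", "payload": {"ticks": [{"jaw":0.4,"pos":[0.002,0,0.0016]},{"jaw":0.4,"pos":[0.002,0,0.0016]},{"jaw":0.7,"pos":[0.002,0,0.0016]},{"jaw":0.7,"pos":[0.002,0,0.0016]},{"jaw":0.7,"pos":[0.002,0,0.0016]},{"jaw":0.7,"pos":[0.002,0,0.0016]}]}}

```text
time_s: 9.5
tcp_pos: [0.4966, -0.0821, -0.0094]
ee_rot: [[0.28, -0.931, 0.234], [-0.713, -0.365, -0.599], [0.644, 0.0, -0.765]]
wrist_force: [-0.7, 0.9, 0.3]
gripper_width: 0.696
gripper_force: 0.0
```

Run:
```python
from meas import *
for _ in range(2):
    c=snap("top"); machine(c)
print(r.sense()["joints"].round(2))
```

```text
machine n 1579 plane [ 0.0034 -0.0007  0.0964] tilt 0.2 up dir -11.7 size (147.87551879882812, 184.4391632080078)
  corner [ 0.4231 -0.0981] 0.0979
  corner [ 0.4918 -0.2693] 0.0982
  corner [ 0.629  -0.2142] 0.0986
  corner [ 0.5603 -0.043 ] 0.0983
machine n 1585 plane [0.0033 0.0017 0.0965] tilt 0.21 up dir 26.7 size (148.24896240234375, 185.24667358398438)
  corner [ 0.4234 -0.0978] 0.0977
  corner [ 0.4915 -0.2701] 0.0977
  corner [ 0.6294 -0.2155] 0.0982
  corner [ 0.5612 -0.0433] 0.0983
[ 13.24  27.76 -60.54  96.1  -39.82 -87.3 ]
```

Call:
{"api": "steer_hand", "payload": {"ticks": [{"jaw":0.75,"pos":[0,0,-0.02]},{"jaw":0.75,"pos":[0,0,-0.05]},{"jaw":0.75,"pos":[0,0,-0.09]},{"jaw":0.75,"pos":[0,0,-0.13]},{"jaw":0,"pos":[0,0,-0.17]},{"jaw":0,"pos":[0,0,-0.18]}]}}

```text
time_s: 10.2
tcp_pos: [0.4555, 0.0301, 0.1307]
ee_rot: [[0.28, -0.929, 0.241], [-0.715, -0.369, -0.594], [0.641, -0.006, -0.768]]
wrist_force: [-0.2, -0.3, 0.7]
gripper_width: 0.644
gripper_force: 0.0
```

Create lid.py:
```python
from meas import *
U=np.array([.3657,-.9307]);N=np.array([.9307,.3657]);H=np.array([.5564,-.2340])
def lid(c):
    W=world(c); a=(W[...,:2]-H)@U; b=(W[...,:2]-H)@N; z=W[...,2]
    m=(np.abs(b)<.08)&(z>.13)&(z<.33)&(a<.12)&(a>-.2)
    return a[m],b[m],z[m],c["pixels"][m]
```

Run:
```python
from lid import *
for n in("top","scene"):
    c=snap(n); machine(c) if n=="top" else 0
    wedge(c); a,b,z,p=lid(c)
    print(n,len(a),"a",np.percentile(a,[1,50,99]).round(4),"b",np.percentile(b,[1,50,99]).round(4),"z",np.percentile(z,[1,50,99,100]).round(4))
    for z0 in np.arange(.14,.31,.02):
        s=np.abs(z-z0)<.01
        if s.sum()>5: print(z0.round(2),s.sum(),np.percentile(a[s],[5,50,95]).round(3))
print(r.sense()["tcp_pos"],r.sense()["joints"].round(1))
save(c,"s5.png",(150,120,350,300),3.5)
```

```text
machine n 1597 plane [ 0.0017 -0.004   0.0964] tilt 0.25 up dir -67.0 size (148.41357421875, 185.45289611816406)
  corner [ 0.4232 -0.0978] 0.0975
  corner [ 0.4916 -0.2702] 0.0983
  corner [ 0.6296 -0.2154] 0.0983
  corner [ 0.5611 -0.043 ] 0.0975Traceback (most recent call last):
  File "<stdin>", line 4, in <module>
  File "meas.py", line 6, in wedge
    i=max(best,key=lambda i:st[i,4]); p=W[l==i]; p=p[np.isfinite(p).all(1)]
ValueError: max() iterable argument is empty
```

Run:
```python
from lid import *
for n in("top","scene"):
    c=snap(n); machine(c) if n=="top" else 0
    a,b,z,p=lid(c)
    print(n,len(a),"a",np.percentile(a,[1,50,99]).round(4),"b",np.percentile(b,[1,50,99]).round(4),"z",np.percentile(z,[1,50,99,100]).round(4))
    for z0 in np.arange(.14,.31,.02):
        s=np.abs(z-z0)<.01
        if s.sum()>5: print(z0.round(2),s.sum(),np.percentile(a[s],[5,50,95]).round(3))
print(r.sense()["tcp_pos"],r.sense()["joints"].round(1))
c=snap("top")
hsv=cv2.cvtColor(c["pixels"],cv2.COLOR_RGB2HSV); o=cv2.inRange(hsv,(3,150,60),(18,255,255))>0
W=world(c); q=W[o&(np.abs(W[...,1])<.15)]; q=q[np.isfinite(q).all(1)]
print("wedge visible",len(q),"a",(q[:,:2]-H)@U and 0) if len(q)==0 else print("wedge a",np.percentile((q[:,:2]-H)@U,[2,98]).round(4),"b",np.percentile((q[:,:2]-H)@N,[2,98]).round(4))
T=[]
for _ in range(3):
    m,P,g=machine(snap("top")); T.append(g[:2]@U)
print("tilt along u deg",np.degrees(T).round(2))
```

```text
machine n 1587 plane [ 0.0045 -0.0026  0.0953] tilt 0.3 up dir -29.7 size (148.23953247070312, 185.44149780273438)
  corner [ 0.4234 -0.0979] 0.0974
  corner [ 0.4921 -0.2701] 0.0982
  corner [ 0.6298 -0.2152] 0.0987
  corner [ 0.5611 -0.043 ] 0.0979
top 888 a [-0.0231  0.0008  0.0185] b [-0.0674 -0.0018  0.069 ] z [0.1367 0.2729 0.2934 0.2975]
0.14 19 [-0.001  0.007  0.019]
0.16 25 [-0.004  0.005  0.024]
0.18 20 [-0.006 -0.     0.02 ]
0.2 19 [-0.007  0.     0.018]
0.22 20 [-0.009 -0.006  0.018]
0.24 19 [-0.01  -0.003  0.018]
0.26 130 [-0.023 -0.011  0.014]
0.28 577 [-0.012  0.004  0.016]
0.3 59 [-0.013 -0.008 -0.003]
scene 6164 a [-0.0096  0.0207  0.0286] b [-0.0676  0.0071  0.0674] z [0.1316 0.2182 0.2909 0.2948]
0.14 673 [0.011 0.027 0.029]
0.16 671 [0.011 0.025 0.028]
0.18 709 [0.008 0.024 0.026]
0.2 713 [0.006 0.022 0.024]
0.22 747 [0.006 0.021 0.023]
0.24 776 [0.002 0.019 0.022]
0.26 805 [0.003 0.018 0.021]
0.28 967 [-0.009  0.003  0.018]
0.3 103 [-0.011 -0.005 -0.001]
[0.45411134 0.02580175 0.12800124] [ 45.5  13.8 -50.   45.7 -55.2 -60.5]
wedge a [-0.1887 -0.1754] b [-0.0238  0.0232]
machine n 1575 plane [ 0.0036 -0.003   0.0958] tilt 0.27 up dir -39.7 size (147.8663330078125, 184.95223999023438)
  corner [ 0.4236 -0.0978] 0.0976
  corner [ 0.4915 -0.2699] 0.0984
  corner [ 0.629  -0.2156] 0.0987
  corner [ 0.5611 -0.0435] 0.0979
machine n 1593 plane [ 0.0027 -0.0041  0.096 ] tilt 0.28 up dir -56.8 size (147.9288330078125, 185.0973358154297)
  corner [ 0.4234 -0.0975] 0.0976
  corner [ 0.4915 -0.2696] 0.0985
  corner [ 0.6291 -0.2151] 0.0986
  corner [ 0.5609 -0.043 ] 0.0977
machine n 1574 plane [ 0.0022 -0.0038  0.0962] tilt 0.25 up dir -59.7 size (148.00660705566406, 183.58737182617188)
  corner [ 0.4231 -0.0979] 0.0976
  corner [ 0.4911 -0.2684] 0.0984
  corner [ 0.6286 -0.2136] 0.0985
  corner [ 0.5605 -0.0431] 0.0977
tilt along u deg [0.24 0.27 0.25]
```

Lid is nearly upright and the machine is level to within about 0.25°, nose slightly low. I'll nudge the wedge about 3 mm further with shut fingers on the tail, which also tests the levelness.

Call:
{"api": "steer_hand", "payload": {"ticks": [{"jaw":0},{"jaw":0},{"jaw":0},{"jaw":0}]}}

```text
time_s: 10.95
tcp_pos: [0.4543, 0.0256, 0.1281]
ee_rot: [[0.28, -0.931, 0.234], [-0.713, -0.365, -0.599], [0.643, 0.001, -0.766]]
wrist_force: [-0.5, 0.1, 0.3]
gripper_width: 0.028
gripper_force: 0.0
```

Run:
```python
from plan import *
print(rel([.4847,-.0516,-.0095],leanR(-68.54,40,-1)), r.sense()["gripper_width"])
```

```text
(array([-0.0249, -0.0003,  0.1587]), array([ 0.09, -0.02, -0.01])) 0.028311477093548146
```

Call:
{"api": "steer_hand", "payload": {"ticks": [{"jaw":0,"pos":[-0.027,0,0.03]},{"jaw":0,"pos":[-0.027,0,0.07]},{"jaw":0,"pos":[-0.026,0,0.11]},{"jaw":0,"pos":[-0.025,0,0.14]},{"jaw":0,"pos":[-0.0249,0,0.1585]},{"jaw":0,"pos":[-0.0249,0,0.1585]},{"jaw":0,"pos":[-0.0249,0,0.1585]}]}}

```text
time_s: 11.65
tcp_pos: [0.4845, -0.0516, -0.0091]
ee_rot: [[0.279, -0.931, 0.233], [-0.713, -0.364, -0.599], [0.643, 0.001, -0.766]]
wrist_force: [0.1, -0.1, 0.9]
gripper_width: 0.004
gripper_force: 0.0
```

Run:
```python
from plan import *
from lid import *
print(rel([.4869-.004,-.0572+.0102,-.0095],leanR(-68.54,40,-1)), r.sense()["joints"].round(2))
s=r.sense(); print("a",(s["tcp_pos"][:2]-H)@U)
m,P,g=machine(snap("top")); print(np.degrees(g[:2]@U))
```

```text
(array([-0.004 , -0.0002, -0.0029]), array([ 0.11, -0.01, -0.05])) [ 20.    27.57 -60.84  89.39 -40.   -87.44]
a -0.19602976238253372
machine n 1541 plane [ 0.0021 -0.0023  0.0966] tilt 0.18 up dir -47.0 size (148.21328735351562, 184.26968383789062)
  corner [ 0.4232 -0.0981] 0.0977
  corner [ 0.4916 -0.2692] 0.0982
  corner [ 0.6292 -0.2142] 0.0984
  corner [ 0.5608 -0.0431] 0.0979
0.16702998817818096
```

Push along the machine's axis by 17 mm (contact expected around 15), watching force and tilt.

Call:
{"api": "steer_hand", "payload": {"ticks": [{"jaw":0,"pos":[0.004,0,0.0032]},{"jaw":0,"pos":[0.008,0,0.0064]},{"jaw":0,"pos":[0.0105,0,0.0088]},{"jaw":0,"pos":[0.012,0,0.01]},{"jaw":0,"pos":[0.013,0,0.0109]},{"jaw":0,"pos":[0.013,0,0.0109]}]}}

```text
time_s: 12.3
tcp_pos: [0.4911, -0.0657, -0.009]
ee_rot: [[0.282, -0.93, 0.237], [-0.713, -0.368, -0.596], [0.642, -0.001, -0.767]]
wrist_force: [-3.5, 6.0, 4.3]
gripper_width: 0.011
gripper_force: 3.6
```

Run:
```python
from lid import *
s=r.sense(); print("a",(s["tcp_pos"][:2]-H)@U,s["wrist_force"])
for _ in range(3):
    m,P,g=machine(snap("top")); print(np.degrees(g[:2]@U))
```

```text
a -0.18053428165857793 [-3.5027079   6.0477975   4.31277822]
machine n 1592 plane [ 0.0004 -0.0007  0.0978] tilt 0.05 up dir -62.8 size (148.34848022460938, 184.18170166015625)
  corner [ 0.4232 -0.098 ] 0.0981
  corner [ 0.4914 -0.2691] 0.0982
  corner [ 0.6292 -0.2142] 0.0982
  corner [ 0.561  -0.0431] 0.0981
0.04768667440592155
machine n 1591 plane [0.0013 0.0011 0.0976] tilt 0.1 up dir 38.3 size (147.9085693359375, 184.3329620361328)
  corner [ 0.4232 -0.098 ] 0.0981
  corner [ 0.4916 -0.2692] 0.098
  corner [ 0.6289 -0.2143] 0.0982
  corner [ 0.5606 -0.0431] 0.0983
-0.02827899461227253
machine n 1577 plane [ 0.0036 -0.0018  0.096 ] tilt 0.23 up dir -26.5 size (148.09324645996094, 183.7313232421875)
  corner [ 0.4234 -0.0979] 0.0977
  corner [ 0.4908 -0.2688] 0.0982
  corner [ 0.6286 -0.2144] 0.0986
  corner [ 0.5611 -0.0435] 0.0981
0.17323273715411483
```

Call:
{"api": "steer_hand", "payload": {"ticks": [{"jaw":0,"pos":[-0.01,0,-0.02]},{"jaw":0,"pos":[-0.015,0,-0.06]},{"jaw":0,"pos":[-0.01,0,-0.10]},{"jaw":0,"pos":[0.02,0,-0.14]},{"jaw":0,"pos":[0.05,0,-0.17]},{"jaw":0,"pos":[0.08,0,-0.20]},{"jaw":0,"pos":[0.11,0,-0.23]}]}}

```text
time_s: 13.15
tcp_pos: [0.4669, -0.0078, 0.2395]
ee_rot: [[0.281, -0.931, 0.234], [-0.713, -0.366, -0.598], [0.642, 0.001, -0.766]]
wrist_force: [0.5, 0.1, 0.1]
gripper_width: 0.001
gripper_force: 0.0
```

Run:
```python
from plan import *
print(rel([.5838,-.3038,.315],leanR(-68.54,0,-1)), r.sense()["joints"].round(2))
```

```text
(array([ 0.2924, -0.0004,  0.1465]), array([ 4.000e-02, -3.996e+01,  2.000e-02])) [ 42.23   4.84 -41.09  40.73 -66.92 -44.96]
```

Call:
{"api": "steer_hand", "payload": {"ticks": [{"jaw":0,"pos":[0.025,0,-0.029],"rot":[0,-5,0]},{"jaw":0,"pos":[0.052,0,-0.0605],"rot":[0,-10,0]},{"jaw":0,"pos":[0.08,0,-0.035],"rot":[0,-16,0]},{"jaw":0,"pos":[0.11,0,-0.01],"rot":[0,-22,0]},{"jaw":0,"pos":[0.14,0,0.016],"rot":[0,-28,0]},{"jaw":0,"pos":[0.17,0,0.042],"rot":[0,-34,0]},{"jaw":0,"pos":[0.2,0,0.068],"rot":[0,-39.96,0]}]}}

```text
time_s: 13.85
tcp_pos: [0.5396, -0.1924, 0.3151]
ee_rot: [[0.366, -0.931, 0.001], [-0.931, -0.366, 0.004], [-0.003, -0.002, -1.0]]
wrist_force: [1.2, 2.2, 1.9]
gripper_width: 0.008
gripper_force: 0.0
```

Run:
```python
from plan import *
print(rel([.5838,-.3038,.315],leanR(-68.54,0,-1)), r.sense()["joints"].round(2))
```

```text
(array([ 0.1199, -0.0003, -0.0003]), array([-0.11,  0.18,  0.02])) [ -3.55  13.66   5.04  -0.21 -81.35  25.06]
```

Call:
{"api": "steer_hand", "payload": {"ticks": [{"jaw":0,"pos":[0.04,0,0]},{"jaw":0,"pos":[0.08,0,0]},{"jaw":0,"pos":[0.1199,0,0]},{"jaw":0,"pos":[0.1199,0,0]},{"jaw":0,"pos":[0.1199,0,0]}]}}

```text
time_s: 14.35
tcp_pos: [0.5828, -0.3033, 0.3127]
ee_rot: [[0.363, -0.932, -0.003], [-0.932, -0.363, 0.0], [-0.001, 0.003, -1.0]]
wrist_force: [0.0, 0.2, -0.2]
gripper_width: 0.005
gripper_force: 0.0
```

Create tipv.py:
```python
from lid import *
s=r.sense(); print("rep a,z",((s["tcp_pos"][:2]-H)@U).round(4),((s["tcp_pos"][:2]-H)@N).round(4),s["tcp_pos"][2].round(4),"F",s["wrist_force"].round(1))
c=snap("scene"); W=world(c); V=(W-s["tcp_pos"])@s["ee_rot"]
m=(c["pixels"].max(2)<75)&(np.abs(V[...,1])<.04)&(np.abs(V[...,0])<.03)&(V[...,2]>-.07)&(V[...,2]<.03)
q=V[m]; q=q[np.argsort(q[:,2])]; print(len(q),"tip z",q[-6:,2].round(3),"x",np.percentile(q[-60:,0],[5,95]).round(3),"y",np.percentile(q[-60:,1],[5,95]).round(3))
# body bottom: dark points far off in y
m=(c["pixels"].max(2)<75)&(np.abs(V[...,1])>.03)&(np.abs(V[...,1])<.11)&(np.abs(V[...,0])<.06)&(V[...,2]>-.2)&(V[...,2]<.03)&(W[...,2]>.28)
q=V[m]; print("body",len(q),np.percentile(q[:,2],[90,98,100]).round(3),"x",np.percentile(q[:,0],[2,98]).round(3))
a,b,z,p=lid(c); k=(a<.04)&(z<.3)&(np.abs(b)<.07)
for z0 in(.15,.2,.25): 
    t=k&(np.abs(z-z0)<.01); print(z0,t.sum(),np.percentile(a[t],[50,95]).round(4)) if t.sum() else 0
print("ztop",np.percentile(z[k],99.5))
```

```bash
python3 tipv.py
```

```text
rep a,z 0.0742 -0.0008 0.3127 F [ 0.   0.2 -0.2]
461 tip z [-0.027 -0.027 -0.026 -0.026 -0.025 -0.025] x [-0.008  0.012] y [-0.009  0.008]
body 4431 [-0.107 -0.098 -0.095] x [-0.031  0.038]
0.15 665 [0.0262 0.0284]
0.2 725 [0.0226 0.0248]
0.25 782 [0.0192 0.0219]
ztop 0.2916060344407516
```

Tip offset confirmed (25 mm along the tool axis), with the gripper body 70 mm above the real tip. The lid face is at a≈0.02, top at 0.292. I'll descend behind it and start swinging.

Call:
{"api": "steer_hand", "payload": {"ticks": [{"jaw":0,"pos":[0,0,0.04]},{"jaw":0,"pos":[0,0,0.0797]},{"jaw":0,"pos":[-0.02,0,0.0797]},{"jaw":0,"pos":[-0.0443,0,0.0797]},{"jaw":0,"pos":[-0.061,0,0.0793]},{"jaw":0,"pos":[-0.0778,0,0.0789]},{"jaw":0,"pos":[-0.0935,0,0.0815]},{"jaw":0,"pos":[-0.1092,0,0.0847]}]}}

```text
time_s: 15.2
tcp_pos: [0.5429, -0.1996, 0.2305]
ee_rot: [[0.367, -0.93, 0.001], [-0.93, -0.367, -0.002], [0.002, -0.001, -1.0]]
wrist_force: [0.5, -0.4, -0.2]
gripper_width: 0.002
gripper_force: 0.3
```

```bash
python3 tipv.py
```

```text
rep a,z -0.037 0.0 0.2305 F [ 0.5 -0.4 -0.2]
343 tip z [0.028 0.028 0.029 0.029 0.029 0.029] x [-0.007  0.017] y [-0.009  0.018]
body 3016 [-0.108 -0.099 -0.095] x [-0.03   0.038]
0.15 879 [0.0076 0.0139]
0.2 899 [-0.0186 -0.0125]
0.25 861 [-0.0442 -0.0376]
ztop 0.2962040590926469
```

Call:
{"api": "steer_hand", "payload": {"ticks": [{"jaw":0,"pos":[-0.015,0,0.005]},{"jaw":0,"pos":[-0.0296,0,0.0119]},{"jaw":0,"pos":[-0.044,0,0.02]},{"jaw":0,"pos":[-0.0563,0,0.0295]},{"jaw":0,"pos":[-0.069,0,0.0405]},{"jaw":0,"pos":[-0.079,0,0.052]},{"jaw":0,"pos":[-0.0966,0,0.0784]},{"jaw":0,"pos":[-0.1034,0,0.0929]}]}}

```text
time_s: 16.05
tcp_pos: [0.5041, -0.1034, 0.1357]
ee_rot: [[0.366, -0.93, -0.001], [-0.93, -0.366, -0.0], [-0.0, 0.001, -1.0]]
wrist_force: [1.4, -0.4, -0.1]
gripper_width: 0.007
gripper_force: 0.1
```

Call:
{"api": "steer_hand", "payload": {"ticks": [{"jaw":0}]}}

```text
time_s: 16.15
tcp_pos: [0.5036, -0.1038, 0.1351]
ee_rot: [[0.367, -0.93, -0.004], [-0.93, -0.367, -0.001], [-0.001, 0.004, -1.0]]
wrist_force: [-0.1, 0.2, 0.4]
gripper_width: 0.007
gripper_force: 0.0
```

```bash
python3 tipv.py
```

Run:
```python
from h import *
save(snap("scene"),"s6.png",(150,100,350,280),3.5)
```

```text
rep a,z -0.1405 -0.0016 0.1351 F [-0.1  0.2  0.4]
238 tip z [-0.027 -0.027 -0.027 -0.026 -0.025 -0.022] x [-0.009  0.012] y [-0.008  0.008]
body 591 [-0.151 -0.147 -0.145] x [-0.03   0.038]
0.15 2530 [-0.1002 -0.0505]
0.2 132 [-0.13   -0.1274]
0.25 588 [-0.1079 -0.1012]
ztop 0.29856924001898166
```

View pics/s6.png

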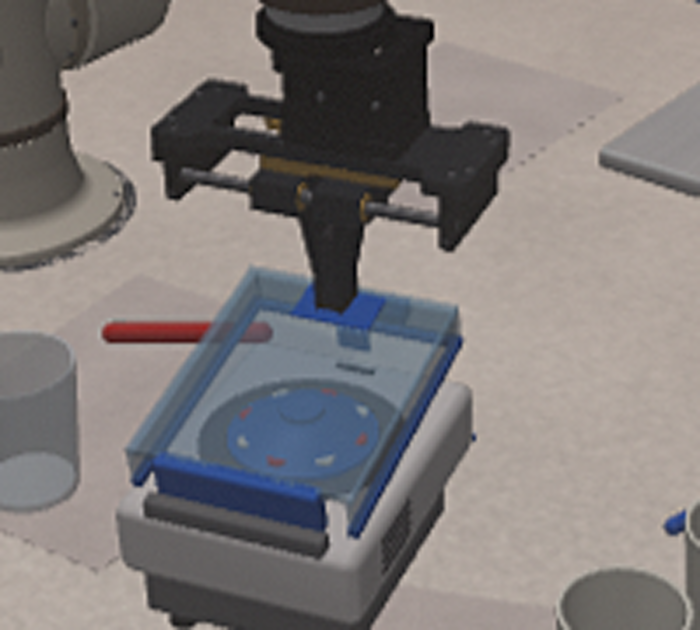

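Fingertip sits on the blue pad at crop (338,300), with the lid about 0.2 rad open. Pressing down gently now.

Call:
{"api": "steer_hand", "payload": {"ticks": [{"jaw":0,"pos":[-0.003,0,0.008]},{"jaw":0,"pos":[-0.006,0,0.016]},{"jaw":0,"pos":[-0.007,0,0.020]},{"jaw":0,"pos":[-0.007,0,0.024]},{"jaw":0,"pos":[-0.007,0,0.027]},{"jaw":0,"pos":[-0.007,0,0.0285]},{"jaw":0,"pos":[-0.007,0,0.0285]}]}}

```text
time_s: 16.95
tcp_pos: [0.5029, -0.0985, 0.1077]
ee_rot: [[0.365, -0.931, -0.001], [-0.931, -0.365, -0.001], [0.001, 0.001, -1.0]]
wrist_force: [0.1, 0.0, -0.0]
gripper_width: 0.006
gripper_force: 0.0
```

Run:
```python
from lid import *
s=r.sense();print(s["wrist_force"].round(1),s["tcp_pos"],((s["tcp_pos"][:2]-H)@U).round(4))
```

```text
[ 0.1  0.  -0. ] [ 0.50290552 -0.09847009  0.10771379] -0.1457
```

Call:
{"api": "steer_hand", "payload": {"ticks": [{"jaw":0,"pos":[0,0,0.0015]},{"jaw":0,"pos":[0,0,0.003]},{"jaw":0,"pos":[0,0,0.004]}]}}

```text
time_s: 17.25
tcp_pos: [0.5031, -0.0986, 0.1055]
ee_rot: [[0.366, -0.931, -0.001], [-0.931, -0.366, -0.002], [0.001, 0.001, -1.0]]
wrist_force: [-6.4, 4.9, 16.0]
gripper_width: 0.006
gripper_force: 8.0
```

Call:
{"api": "steer_hand", "payload": {"ticks": [{"jaw":0,"pos":[0,0,0.001]},{"jaw":0,"pos":[0,0,0.001]}]}}

```text
time_s: 17.45
tcp_pos: [0.5032, -0.0985, 0.1054]
ee_rot: [[0.366, -0.931, -0.0], [-0.931, -0.366, -0.002], [0.002, 0.001, -1.0]]
wrist_force: [-6.2, 4.2, 16.3]
gripper_width: 0.002
gripper_force: 8.1
```

Firm stop at tip height 0.131 with 16 N, so the lid is home. Retracting to verify.

Call:
{"api": "steer_hand", "payload": {"ticks": [{"jaw":0,"pos":[0,0,-0.02]},{"jaw":0,"pos":[0,0,-0.06]},{"jaw":0,"pos":[0,0,-0.1]},{"jaw":0,"pos":[-0.04,0,-0.13]},{"jaw":0,"pos":[-0.09,0,-0.13]},{"jaw":0,"pos":[-0.14,0,-0.13]},{"jaw":0,"pos":[-0.19,0,-0.13]},{"jaw":0,"pos":[-0.24,0,-0.13]}]}}

```text
time_s: 18.25
tcp_pos: [0.4145, 0.1263, 0.2326]
ee_rot: [[0.365, -0.931, -0.0], [-0.931, -0.365, -0.001], [0.001, 0.001, -1.0]]
wrist_force: [1.3, 0.1, -0.5]
gripper_width: 0.005
gripper_force: 0.0
```

Call:
{"api": "steer_hand", "payload": {"ticks": [{"jaw":0,"pos":[-0.05,0,0]},{"jaw":0,"pos":[-0.1,0,0]},{"jaw":0,"pos":[-0.1,0,0]}]}}

```text
time_s: 18.55
tcp_pos: [0.3774, 0.2224, 0.2324]
ee_rot: [[0.372, -0.928, -0.0], [-0.928, -0.372, -0.0], [0.0, 0.0, -1.0]]
wrist_force: [-0.4, 0.7, 0.8]
gripper_width: 0.006
gripper_force: 0.0
```

Run:
```python
from lid import *
c=snap("top"); W=world(c); A=(W[...,:2]-H)@U; B=(W[...,:2]-H)@N; Z=W[...,2]
hsv=cv2.cvtColor(c["pixels"],cv2.COLOR_RGB2HSV)
m=(np.abs(B)<.06)&(A>-.165)&(A<-.01)&(Z>.11)&(Z<.17)
g=np.linalg.lstsq(np.c_[A[m],B[m],np.ones(m.sum())],Z[m],rcond=None)[0]; print("lid plane",m.sum(),g.round(4),"z at a=-.15",g[2]-.15*g[0],"resid",np.std(Z[m]-np.c_[A[m],B[m],np.ones(m.sum())]@g))
# white rim of housing, outside the lid
m=(np.abs(B)<.076)&(A>-.178)&(A<.012)&(Z>.085)&(Z<.108)&(hsv[...,1]<60)&(hsv[...,2]>90)
g=np.linalg.lstsq(np.c_[A[m],B[m],np.ones(m.sum())],Z[m],rcond=None)[0]; print("housing",m.sum(),g.round(4),"tilt deg",np.degrees(g[0]).round(2),"A range",np.percentile(A[m],[1,99]).round(4),"B",np.percentile(B[m],[1,99]).round(4))
o=cv2.inRange(hsv,(3,150,60),(18,255,255))>0; q=o&(np.abs(W[...,1])<.15)&(Z<.05)
print("wedge A",np.percentile(A[q],[0,2,98]).round(4),"B",np.percentile(B[q],[2,98]).round(4))
hm=np.nan_to_num(Z); k,l,st,ce=cv2.connectedComponentsWithStats(((hm>.03)&(hm<.35)).astype(np.uint8))
for i in range(1,k):
    if 60<st[i,4]<400: print(st[i],np.median(W[l==i],0).round(3))
c=snap("scene"); save(c,"s7.png",(130,120,400,370),2.2)
```

```text
lid plane 2530 [-0.0002  0.002   0.1304] z at a=-.15 0.13041033890803913 resid 0.0027953179212205134
housing 217 [0.0142 0.0114 0.098 ] tilt deg 0.81 A range [-0.1748  0.0109] B [-0.0732  0.0719]
wedge A [-0.1881 -0.188  -0.1789] B [-0.0241  0.0233]
[257 125  25  29 372] [ 0.777 -0.038  0.069]
[293 125  25  29 377] [ 0.77  -0.142  0.069]
[398 194  11  10  89] [ 0.567 -0.411  0.042]
[395 225  11  11  89] [ 0.476 -0.392  0.043]
[166 248  18  42 144] [0.37  0.184 0.345]
[331 271  30  30 310] [ 0.336 -0.237  0.078]
```

View pics/s7.png

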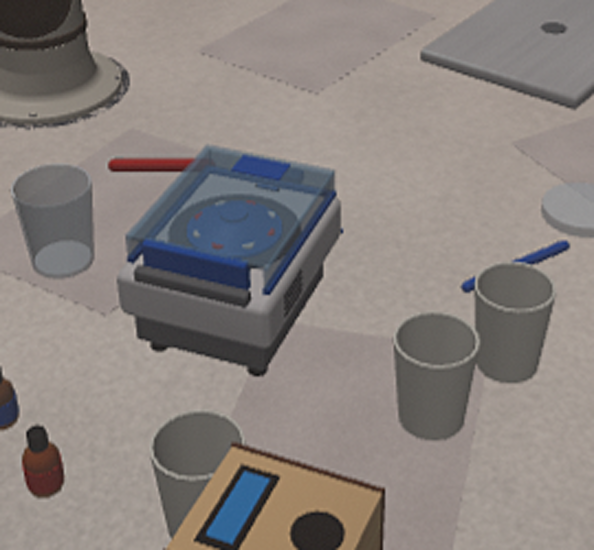

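The lid is shut (crop 235,220) and its top plane is level, with its height at 0.130 m. The cups, bottles and beaker are where they were.

```bash
python3 -c "
from station import r
print(r.finish_job())"
```

```text
the job is handed in; nothing more can be done
None
```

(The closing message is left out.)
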